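# Thread the long probe through both stand guides and hold it in the jar

## Robot

A 6-joint arm with a two-finger parallel gripper is mounted at the origin on the work surface. World frame = base frame: x ahead of the robot, y to its left, z up, the work surface at z = 0. Lengths are in m, angles in rad, forces in N, time in s.
With the tool pointing down it reaches from about 0.35 to 0.775 m from the base axis. Payload 5.5 kg.
Tool frame: the origin (TCP) lies at the very end of the fingers, on their centre line; the grasp point (between the pads) lies 19 mm behind it; z points along the fingers, y is the line along which they close (so a half turn about z gives the same grasp; the last joint's range is limited). The gripper opens to 85 mm and grips with 20 to 120 N. Pads are 22 mm wide; open, the fingers measure 114 mm over their backs; the gripper's body (76 mm by 85 mm) begins 54 mm behind the grasp point. The pads swing forward as they close: fully open they stand 13 mm farther back than shut.
Start: joints at [1.144, 0.313, 0.046, 1.304, 0, 1.431], TCP at [0.163, 0.552, 0.231] pointing down, gripper open.
Joint ranges: [-2.76, 2.76], [-0.86, 1.69], [-1.03, 1.26], [-2.2, 2.34], [-1.47, 1.5], [-3.14, 3.14]. Speed limits (rad/s): [2.57, 2.57, 3.14, 3.14, 3.14, 3.14].

## Interface

Orientations are given as a rotation vector (axis times angle).
In Python, from plant import status, vision, bot gives the robot as it stands. The module is installed in compiled form; this text tells all that it offers.
- The arm moves only by the tool jog_arm, never from a script. Its argument "commands" is a list of rows, each an object with "hand": the closure in counts, from 0 (fully open) to 255 (shut); "travel": the shift along the tool's x, y, z in mm, a list of three; "rot": the turn, a rotation vector about the tool's x, y, z in degrees, a list of three. A call has 1 to 8 rows; each row is the pose to reach, as a shift and turn from the pose commanded when the call began, along the tool's axes at that moment; what a row does not reach only later rows make up. A row lasts 1/8 s, in which the tool goes at most 62.5 mm and 10.7 degrees, less where a joint would pass 70% of its speed; a pose out of reach is approached as far as the arm can. A call with a gripper value outside its range is refused whole. The fingers move at their own pace and stop on an object; "squeeze" is the grip in N (left out, the last holds). Time passes only in rows, so rows that repeat a pose let the fingers close. It gives the time, the measured TCP pose, the force, the opening and the grip force at its end, in the units of the state.
- status.get_obs(): the state, without advancing time (a new reading comes with each control period).
- vision.camera(name): name is "side" or "top"; returns a dict with "frame" (400x640x3 uint8, red, green, blue), "fx", "fy", "cx", "cy" (pixels), "R" (3x3) and "t" (3): a world point X has camera coordinates R X + t. Camera axes: x right, y down, z forward; pixel columns grow to the right and rows downward; lengths in m; the calibration is good to about 2 mm. A picture is of the moment at which its call begins. There is no depth.
- bot.sign_off(): hands the job in; it is judged then, once.
The state is a dict: "t": time; "joint_positions": joint angles; "qd": joint speeds; "effort": joint torques, N m; "tcp_pos": TCP position; "ee_rot": TCP orientation; "force": force on the tool from outside, world axes, zero at the start; "moment": the same for the moment, N m; "grip_width": finger opening in m; "grasp_force": force on a finger pad.
Only numpy, scipy, OpenCV 4.12 (cv2) and the standard library are available. Lean on these libraries where they do the work, as an engineer would, in place of code of your own. Each camera call takes 0.05 s, during which the arm holds its last target. There are 200 camera calls.

## Task

Take the longest of the three rods (the long temperature probe with the black handle) out of the rack and thread it point down through the upper guide and then the lower guide of the stand. Finish while still holding it, upright and still, its tip hanging at about half the depth of the amber jar below, clear of the bottom; do not let go, and leave the jar and everything else standing where it is.

Things in the scene. Friction and masses are not known exactly. Their poses are not given: they have to be found in the camera images.
- probe: long probe, 190 mm in all, 60 to 120 g: steel sheath 10 mm wide, 145 mm long, its last 12 mm tapering to a blunt 5 mm tip, under a black square handle 26 x 26 x 45 mm. Origin at the tip, z up the sheath (handle at 145 to 190 mm), x and y square to the handle's sides. Starts upright, loose, in any of the rack's sockets, tip on the socket floor 10 mm above the bench
- rack: fixed grey block 60 (x) x 200 (y) x 50 mm tall, origin at the centre of its underside on the bench; three upright sockets 11.5 mm wide and 40 mm deep at y = -70, 0 and +70 mm hold the three rods
- short_probe: a similar but shorter probe, 10 mm sheath 85 mm long and a black handle 26 x 26 x 40 mm (125 mm in all), upright in the rack; origin at its tip. Leave it
- stir_rod: a steel rod 10 mm in diameter with a white ball of 22 mm on top (124 mm in all), upright in the rack; origin at its tip. Leave it
- guide_upper: upper guide, fixed: white block 36 x 36 x 14 mm thick with an upright through bore 13 mm wide, mouth chamfered 3 mm. Origin at the bore's centre on the top face, z up; its height differs each time (130 to 150 mm above the bench). A bar runs along its +x to a steel post 90 mm from the bore, whose top is 165 mm above the bench
- guide_lower: lower guide, the same as the upper one and exactly under it on the same upright axis; origin at the centre of the bore on the top face (67 to 80 mm above the bench)
- jar: open amber glass jar standing loose on the bench under the guides, within a few mm of their axis: 66 mm wide, 45 mm tall, wall 3 mm, floor 4 mm thick; origin at the centre of its underside, z up
- bottle: small closed amber bottle, 30 mm wide and 60 mm tall, standing loose on the bench; origin at the centre of its underside. Leave it
Not all that is in view belongs to the job. What is shaped like the stir_rod but yellow is not meant.

How it is judged:
By the outcome, as a careful person would: the job done as asked, in the order asked, and still so for the second after the job is handed in, while the arm keeps its last pose, push and grip.
It also fails if it takes over 50 s, if anything falls off the work surface, if the arm or the gripper's body presses on something with over 40 N, if the wrist force passes 120 N, or if a joint passes its speed limit or range.

## Working session

There is one attempt and no reset: what is moved stays moved. The work goes in short steps, Python scripts to look and compute and a tool call to move; the robot and the scene stay as the last step left them, time stands still between calls to the robot, and variables do not carry over. Pictures are saved under pics/ and viewed, at most 10 in all, crops included, and the job is handed in when it is done.

Besides the shell and the picture viewer there is one more tool, called in YAML: its name, and indented under it one key for each argument. jog_arm: Moves the arm, as the interface text tells. Its arguments: {"type":"object","properties":{"commands":{"type":"array"},"squeeze":{"type":"number"}},"required":["commands"]}

```bash
mkdir -p pics
python3 - <<'E'
from plant import status, vision, bot
import cv2, numpy as np
for n in ("side","top"):
    c=vision.camera(n); cv2.imwrite(f"pics/{n}0.png",c["frame"][:,:,::-1])
    print(n,c["fx"],c["fy"],c["cx"],c["cy"],np.round(c["R"],4).tolist(),np.round(c["t"],4).tolist(), np.round(-c["R"].T@c["t"],3))
print(status.get_obs())
E
```

```text
side 392.76606029018427 392.76606029018427 323.3945765560425 199.12094414037088 [[0.8684, -0.4958, -0.0045], [-0.3408, -0.5903, -0.7317], [0.3601, 0.6369, -0.6816]] [-0.4462, 0.2625, 0.67] [ 0.236 -0.493  0.647]
top 479.8208087552335 479.8208087552335 325.03206931563807 196.26029944631122 [[-0.0212, -0.9996, -0.0169], [-0.9905, 0.0233, -0.1352], [0.1355, 0.0139, -0.9907]] [0.0175, 0.4947, 1.2281] [ 0.324 -0.011  1.284]
{'t': 0.1, 'joint_positions': array([ 1.14442254e+00,  3.13958197e-01,  4.50777274e-02,  1.30359353e+00,
       -1.95796627e-05,  1.43120826e+00]), 'qd': array([-0.00035219, -0.00185702,  0.00372333,  0.00149105, -0.00054769,
       -0.00064061]), 'effort': array([ 2.50262543e-03, -4.81726885e+01,  2.99243975e+01,  1.27930928e-02,
       -1.88315867e-04,  1.39436793e-05]), 'tcp_pos': array([0.1624667 , 0.55109009, 0.23047324]), 'ee_rot': array([-4.48875352e-01, -3.10890398e+00,  2.53868848e-03]), 'force': array([ 0.25705563, -0.00163722, -0.54172138]), 'moment': array([0.02728529, 0.00124427, 0.01542731]), 'grasp_force': 0.0, 'grip_width': 0.08510341195220432}
```

View pics/side0.png

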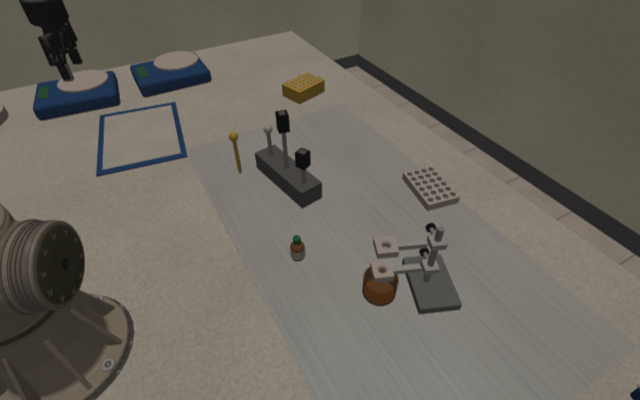

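View pics/top0.png

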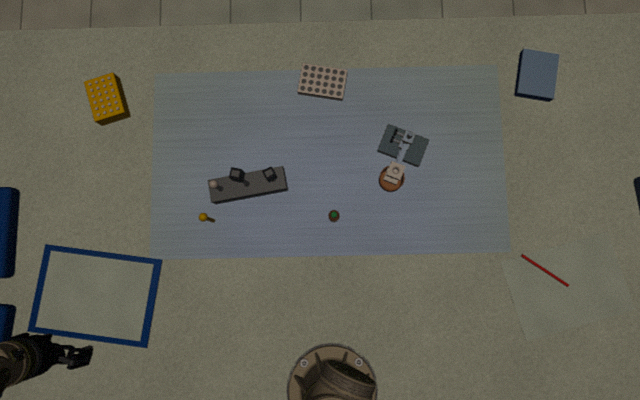

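The side view shows the long probe in the middle socket: handle near (282,122), short probe (302,158), stir rod (268,130). The stand's guides are at (386,247) and (382,270), with the jar at (380,285). In the top view the rack is at (248,185), the long handle at (236,174) and the guide at (395,172).

Run:
```python
import cv2, numpy as np
s=cv2.imread("pics/side0.png"); t=cv2.imread("pics/top0.png")
def cr(im,x,y,w,h): return cv2.resize(im[y:y+h,x:x+w],(400,300),interpolation=cv2.INTER_CUBIC)
a=np.vstack([np.hstack([cr(s,240,100,100,75),cr(s,350,225,100,75)]),np.hstack([cr(t,200,150,100,75),cr(t,360,120,100,75)])])
cv2.imwrite("pics/c0.png",cv2.convertScaleAbs(a,alpha=1.6))
```

```text
(no output)
```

View pics/c0.png

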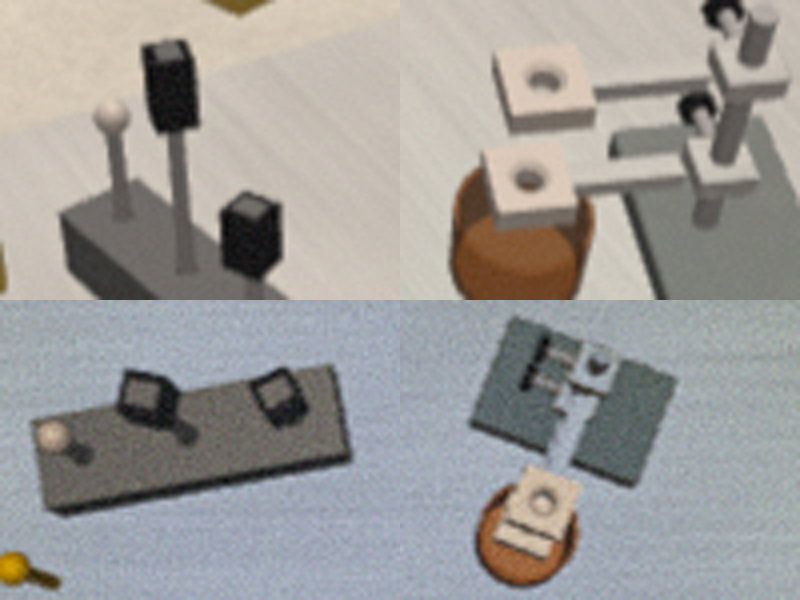

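```bash
cat > h.py <<'E'
import numpy as np, cv2
from plant import status, vision, bot
from scipy.spatial.transform import Rotation as Ro
def ray(c,p):
    d=c["R"].T@np.array([(p[0]-c["cx"])/c["fx"],(p[1]-c["cy"])/c["fy"],1]); return -c["R"].T@c["t"],d/np.linalg.norm(d)
def plane(c,p,z):
    o,d=ray(c,p); return o+d*(z-o[2])/d[2]
def tri(cs,ps):
    A=np.zeros((3,3));b=np.zeros(3);L=[]
    for c,p in zip(cs,ps):
        o,d=ray(c,p);M=np.eye(3)-np.outer(d,d);A+=M;b+=M@o;L.append((o,M))
    X=np.linalg.solve(A,b); return X,[np.linalg.norm(M@(X-o)) for o,M in L]
def proj(c,X):
    q=c["R"]@np.asarray(X)+c["t"]; return c["cx"]+c["fx"]*q[0]/q[2],c["cy"]+c["fy"]*q[1]/q[2]
E
python3 - <<'E'
from h import *
np.set_printoptions(precision=4,suppress=True)
s=vision.camera("side");t=vision.camera("top")
print("handle",tri([s,t],[(282,112.5),(236.5,173)]),plane(s,(282,112.5),.2),plane(t,(236.5,173),.2))
print("upper",tri([s,t],[(386.2,245),(395.8,170)]))
U=tri([s,t],[(386.2,245),(395.8,170)])[0]
for z in (.067,.07,.075,.08): print(z,plane(s,(382.5,269.5),z),U[:2])
# handle top grey patch
for c,(x,y,w,h) in ((t,(226,163,22,22)),(s,(272,105,20,16))):
    g=cv2.resize(cv2.cvtColor(c["frame"],cv2.COLOR_RGB2GRAY)[y:y+h,x:x+w],None,fx=8,fy=8,interpolation=cv2.INTER_CUBIC)
    blk=(g<45).astype(np.uint8)
    ct,hi=cv2.findContours(blk,cv2.RETR_CCOMP,cv2.CHAIN_APPROX_NONE)
    for k,cc in enumerate(ct):
        if hi[0][k][3]>=0 and cv2.contourArea(cc)>200:
            P=np.array([plane(c,((u+.5)/8-.5+x,(v+.5)/8-.5+y),.2)[:2] for u,v in cc[:,0]],np.float32)
            print("patch",cv2.minAreaRect(P*1000))
# rack top face edge yaw, top camera, far edge corners and near
for p in ((208,180.5),(282.5,166.5),(286.5,189),(212,202.5)): print(plane(t,p,.05))
# post / guide dir
print("post top",plane(t,(360+198/4,120+62/4),.165), tri([s,t],[(350+365/4,225+12/4),(360+198/4,120+62/4)]))
print(Ro.from_rotvec(status.get_obs()["ee_rot"]).as_matrix())
E
```

```text
handle (array([0.5298, 0.2064, 0.203 ]), [np.float64(0.0006603189893441809), np.float64(0.000660318989344193)]) [0.5311 0.2112 0.2   ] [0.531  0.2068 0.2   ]
upper (array([ 0.5412, -0.168 ,  0.136 ]), [np.float64(5.8073340205355604e-05), np.float64(5.8073340205534064e-05)])
0.067 [ 0.542  -0.1677  0.067 ] [ 0.5412 -0.168 ]
0.07 [ 0.5404 -0.1694  0.07  ] [ 0.5412 -0.168 ]
0.075 [ 0.5377 -0.1722  0.075 ] [ 0.5412 -0.168 ]
0.08 [ 0.5351 -0.175   0.08  ] [ 0.5412 -0.168 ]
patch ((531.2772827148438, 210.51318359375), (18.60681915283203, 15.024124145507812), 77.86097717285156)
[0.5416 0.3117 0.05  ]
[0.5741 0.1161 0.05  ]
[0.5142 0.1062 0.05  ]
[0.4833 0.3006 0.05  ]
post top [ 0.6186 -0.2002  0.165 ] (array([ 0.621 , -0.2018,  0.1662]), [np.float64(0.0031161099583946637), np.float64(0.0031161099583947582)])
[[-0.9592  0.2828 -0.0005]
 [ 0.2828  0.9592 -0.001 ]
 [ 0.0002 -0.0011 -1.    ]]
```

The middle rod's handle is at about (0.530, 0.207), yaw about -12°. The upper bore is at about (0.541, -0.168, 0.136). I'll move above the probe.

jog_arm:
  commands:
    - {"hand":0,"travel":[-56,-28,-20],"rot":[0,0,-4.4]}
    - {"hand":0,"travel":[-112,-56,-20],"rot":[0,0,-4.4]}
    - {"hand":0,"travel":[-168,-84,-20],"rot":[0,0,-4.4]}
    - {"hand":0,"travel":[-224,-112,-20],"rot":[0,0,-4.4]}
    - {"hand":0,"travel":[-280,-140,-20],"rot":[0,0,-4.4]}
    - {"hand":0,"travel":[-336,-168,-20],"rot":[0,0,-4.4]}
    - {"hand":0,"travel":[-392,-197,-20],"rot":[0,0,-4.4]}
    - {"hand":0,"travel":[-449,-226,-20],"rot":[0,0,-4.4]}

```text
t: 1.2
tcp_pos: [0.5265, 0.21, 0.2513]
ee_rot: [0.329, 3.124, 0.0]
force: [0.6, 0.9, -0.3]
grip_width: 0.0856
grasp_force: 0.0
```

```bash
cat > where.py <<'E'
from h import *
import sys
np.set_printoptions(precision=4,suppress=True)
o=status.get_obs(); M=Ro.from_rotvec(o["ee_rot"]).as_matrix(); print(o["t"],o["tcp_pos"],o["force"],o["grip_width"],o["grasp_force"],"q",o["joint_positions"],"yaw_y",np.degrees(np.arctan2(M[1,1],M[0,1])))
print(M)
if len(sys.argv)>3: print("tool mm",1000*M.T@(np.array(list(map(float,sys.argv[1:4])))-o["tcp_pos"]))
E
python3 where.py .530 .207 .161
```

```text
1.2 [0.5265 0.21   0.2513] [ 0.5801  0.8866 -0.3151] 0.08561129060886828 0.0 q [0.2378 0.2926 0.0663 1.3443 0.0002 0.4479] yaw_y 77.95974690876184
[[-0.978   0.2086  0.0001]
 [ 0.2086  0.978   0.0003]
 [-0.0001  0.0003 -1.    ]]
tool mm [-4.0313 -2.2198 90.2726]
```

jog_arm:
  commands:
    - {"hand":0,"travel":[0,0,0],"rot":[0,0,0]}
    - {"hand":0,"travel":[0,0,20],"rot":[0,0,0]}
    - {"hand":0,"travel":[0,-1,40],"rot":[0,0,0]}
    - {"hand":0,"travel":[0,-1,60],"rot":[0,0,0]}
    - {"hand":0,"travel":[0,-1,80],"rot":[0,0,0]}
    - {"hand":0,"travel":[0,-1,90],"rot":[0,0,0]}
    - {"hand":0,"travel":[0,-1,90],"rot":[0,0,0]}

```text
t: 2.08
tcp_pos: [0.5242, 0.211, 0.1608]
ee_rot: [-0.328, -3.123, 0.001]
force: [-0.1, -0.4, 0.9]
grip_width: 0.0855
grasp_force: 0.0
```

```bash
cat > pic.py <<'E'
from h import *
import sys
n,*b=sys.argv[1:]; b=list(map(int,b)); o=[]
for k,cam in enumerate(("side","top")):
    c=vision.camera(cam); x,y=b[2*k:2*k+2]
    o.append(cv2.resize(c["frame"][y:y+120,x:x+80,::-1],(400,600),interpolation=cv2.INTER_CUBIC))
cv2.imwrite(f"pics/{n}.png",cv2.convertScaleAbs(np.hstack(o),alpha=1.6))
E
python3 pic.py g1 245 80 200 110; python3 where.py .530 .207 .161
```

```text
2.175 [0.5253 0.211  0.162 ] [-0.7532 -1.1884 -0.3523] 0.08550558556957222 0.0 q [ 0.2402  0.3242 -0.1105  1.1353  0.0001  0.4498] yaw_y 77.99231232739801
[[-0.9781  0.208   0.0008]
 [ 0.208   0.9781  0.0003]
 [-0.0008  0.0005 -1.    ]]
tool mm [-5.4839 -2.9691  1.0097]
```

View pics/g1.png

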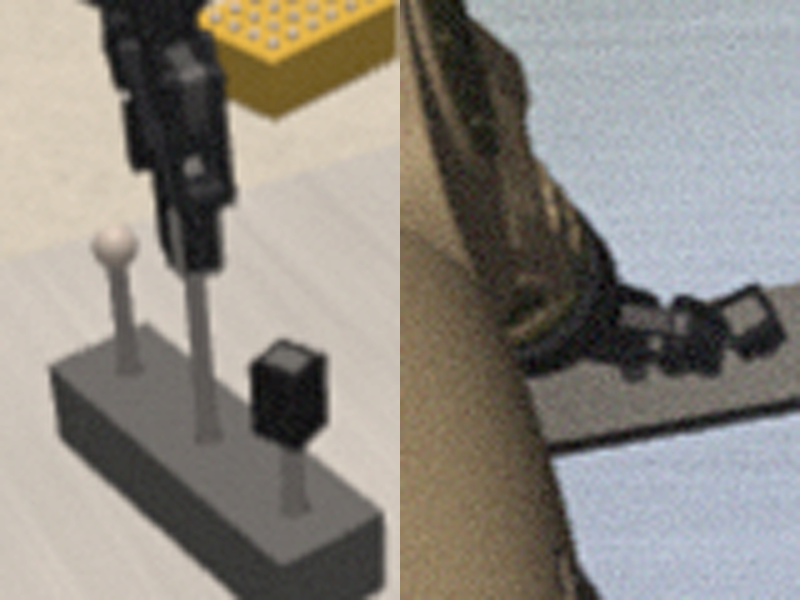

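The pads straddle the handle in both views, but the TCP stands about 5 mm short in x and 3 mm off in y. I'll correct that and close.

jog_arm:
  commands:
    - {"hand":0,"travel":[-5.4,-3,0],"rot":[0,0,0]}
    - {"hand":0,"travel":[-5.4,-3,0],"rot":[0,0,0]}
    - {"hand":0,"travel":[-5.4,-3,0],"rot":[0,0,0]}

```text
t: 2.55
tcp_pos: [0.53, 0.2065, 0.1616]
ee_rot: [0.33, 3.124, 0.0]
force: [-0.8, -0.2, -0.4]
grip_width: 0.0852
grasp_force: 0.0
```

```bash
python3 where.py .530 .207 .161
python3 - <<'E'
from h import *
# sheath axis of long probe in side view just below the handle, rows above the rack
c=vision.camera("side"); g=cv2.cvtColor(c["frame"],cv2.COLOR_RGB2GRAY)
for r in (138,145,152,160): print(r,g[r,276:296])
for z in (.05,.1,.15): print(proj(c,(.530,.207,z)))
E
```

```text
2.55 [0.53   0.2065 0.1616] [-0.8436 -0.1868 -0.4183] 0.0852142029689262 0.0 q [ 0.2303  0.3298 -0.1034  1.137   0.0001  0.4407] yaw_y 77.9438902941142
[[-0.9779  0.2089  0.0004]
 [ 0.2089  0.9779  0.0003]
 [-0.0004  0.0003 -1.    ]]
tool mm [0.1235 0.5002 0.5752]
138 [123 125 124 124 120  79  56  56  58  81 122 123 124 124 126 124 123 123
 123 122]
145 [116 126 128 126 127 119  69  56  57  62  95 126 127 126 123 125 122 122
 123 123]
152 [ 68  70  69  70  69  68  62  54  57  54  69 118 125 124 124 124 124 123
 111  64]
160 [67 69 68 69 68 67 70 64 54 56 58 60 70 69 67 68 71 79 93 42]
(np.float64(287.00447791230846), np.float64(167.59553916207182))
(np.float64(285.567810237135), np.float64(150.89234899865193))
(np.float64(284.0211777922251), np.float64(132.9106707812973))
```

jog_arm:
  commands:
    - {"hand":0,"travel":[0,1,0],"rot":[0,0,0]}
    - {"hand":100,"travel":[0,1,0],"rot":[0,0,0]}
    - {"hand":255,"travel":[0,1,0],"rot":[0,0,0]}
    - {"hand":255,"travel":[0,1,0],"rot":[0,0,0]}
    - {"hand":255,"travel":[0,1,0],"rot":[0,0,0]}
    - {"hand":255,"travel":[0,1,0],"rot":[0,0,0]}
    - {"hand":255,"travel":[0,1,0],"rot":[0,0,0]}
    - {"hand":255,"travel":[0,1,0],"rot":[0,0,0]}
  squeeze: 50

```text
t: 3.6
tcp_pos: [0.5302, 0.208, 0.1615]
ee_rot: [0.329, 3.124, 0.002]
force: [0.3, 2.8, -0.0]
grip_width: 0.0253
grasp_force: 50.3
```

```bash
python3 where.py .530 .207 .161
```

```text
3.6 [0.5302 0.208  0.1615] [ 0.2934  2.7716 -0.0245] 0.02533775250823891 50.25270402431488 q [ 0.2325  0.331  -0.1021  1.1369  0.0008  0.4423] yaw_y 77.98273831479544
[[-0.9781  0.2082  0.0006]
 [ 0.2082  0.9781  0.001 ]
 [-0.0004  0.0011 -1.    ]]
tool mm [-0.01   -1.0362  0.4683]
```

jog_arm:
  commands:
    - {"hand":255,"travel":[0,0.6,-4],"rot":[0,0,0]}
    - {"hand":255,"travel":[0,0.6,-20],"rot":[0,0,0]}
    - {"hand":255,"travel":[0,0.6,-40],"rot":[0,0,0]}
    - {"hand":255,"travel":[0,0.6,-65],"rot":[0,0,0]}
    - {"hand":255,"travel":[0,0.6,-95],"rot":[0,0,0]}
    - {"hand":255,"travel":[0,0.6,-130],"rot":[0,0,0]}
    - {"hand":255,"travel":[0,0.6,-160],"rot":[0,0,0]}
    - {"hand":255,"travel":[0,0.6,-160],"rot":[0,0,0]}

```text
t: 4.6
tcp_pos: [0.5307, 0.2076, 0.3247]
ee_rot: [0.329, 3.12, 0.0]
force: [0.1, -0.1, -1.3]
grip_width: 0.0255
grasp_force: 50.2
```

```bash
python3 where.py .541 -.168 .321
```

```text
4.6 [0.5307 0.2076 0.3247] [ 0.1264 -0.0781 -1.3014] 0.02546818373536677 50.242037773132324 q [ 0.2329  0.2948  0.2472  1.5187 -0.0014  0.4432] yaw_y 77.94685723683396
[[-0.9779  0.2088  0.0047]
 [ 0.2088  0.978  -0.0003]
 [-0.0047  0.0007 -1.    ]]
tool mm [ -88.5015 -365.2185    3.8663]
```

jog_arm:
  commands:
    - {"hand":255,"travel":[-8,-35,0],"rot":[0,0,0]}
    - {"hand":255,"travel":[-20,-85,0],"rot":[0,0,0]}
    - {"hand":255,"travel":[-34,-140,0],"rot":[0,0,0]}
    - {"hand":255,"travel":[-48,-200,0],"rot":[0,0,0]}
    - {"hand":255,"travel":[-63,-260,0],"rot":[0,0,0]}
    - {"hand":255,"travel":[-77,-315,0],"rot":[0,0,0]}
    - {"hand":255,"travel":[-86,-352,0],"rot":[0,0,0]}
    - {"hand":255,"travel":[-88,-365,0],"rot":[0,0,0]}

```text
t: 5.6
tcp_pos: [0.5389, -0.1694, 0.3198]
ee_rot: [-0.334, -3.121, -0.0]
force: [0.1, 1.1, -1.0]
grip_width: 0.0254
grasp_force: 50.3
```

jog_arm:
  commands:
    - {"hand":255,"travel":[0,0,0],"rot":[0,0,0]}
    - {"hand":255,"travel":[0,0,0],"rot":[0,0,0]}
    - {"hand":255,"travel":[0,0,0],"rot":[0,0,0]}

```text
t: 5.98
tcp_pos: [0.5401, -0.1657, 0.3215]
ee_rot: [0.326, 3.125, 0.0]
force: [-0.1, -0.4, -0.7]
grip_width: 0.0256
grasp_force: 50.3
```

```bash
python3 pic.py g2 350 180 355 110; python3 where.py .541 -.168 .321;python3 - <<'E'
from h import *
for n in("side","top"):
    c=vision.camera(n); o=status.get_obs()["tcp_pos"]; tip=o-[0,0,.1515]
    print(n,"tip exp",proj(c,tip),"sheath top",proj(c,tip+[0,0,.145]))
E
```

```text
6.075 [ 0.5402 -0.166   0.3216] [ 0.1466  0.1926 -1.253 ] 0.025602138659683197 50.29558718204498 q [-0.4403  0.288   0.2303  1.5128  0.0001 -0.232 ] yaw_y 78.06355653308687
[[-0.9784  0.2068  0.0003]
 [ 0.2068  0.9784 -0.    ]
 [-0.0003  0.     -1.    ]]
tool mm [-1.2155 -1.7416  0.5544]
side tip exp (np.float64(387.26138506909007), np.float64(230.9503726977439)) sheath top (np.float64(398.3948773545836), np.float64(160.13212565417828))
top tip exp (np.float64(396.9856754600087), np.float64(167.72615425800342)) sheath top (np.float64(406.2654960856418), np.float64(154.04542687378455))
```

View pics/g2.png

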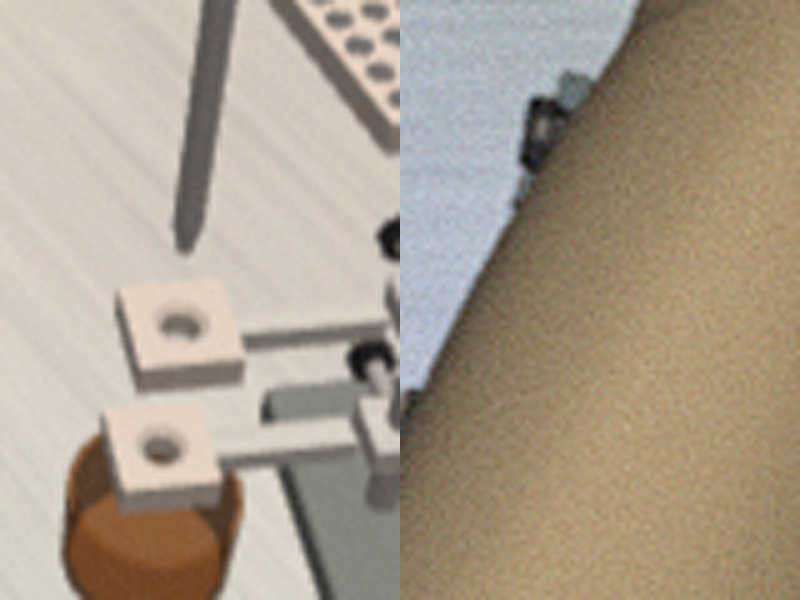

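The tip hangs at side pixel (387.4,230), upright as expected, and the upper bore is at (386.4,244.8). The arm hides the top view. I'll shift onto the axis and descend to the mouth.

jog_arm:
  commands:
    - {"hand":255,"travel":[-1.2,-1.8,0],"rot":[0,0,0]}
    - {"hand":255,"travel":[-1.2,-1.8,8],"rot":[0,0,0]}
    - {"hand":255,"travel":[-1.2,-1.8,16],"rot":[0,0,0]}
    - {"hand":255,"travel":[-1.2,-1.8,24],"rot":[0,0,0]}
    - {"hand":255,"travel":[-1.2,-1.8,30],"rot":[0,0,0]}
    - {"hand":255,"travel":[-1.2,-1.8,30],"rot":[0,0,0]}
    - {"hand":255,"travel":[-1.2,-1.8,30],"rot":[0,0,0]}

```text
t: 7.05
tcp_pos: [0.5409, -0.1692, 0.2915]
ee_rot: [0.329, 3.124, -0.0]
force: [-0.2, 0.5, -1.1]
grip_width: 0.0254
grasp_force: 50.3
```

```bash
python3 where.py .5412 -.168 .29;python3 - <<'E'
from h import *
c=vision.camera("side"); o=status.get_obs()["tcp_pos"]; tip=o-[0,0,.1515]
print("tip exp",proj(c,tip),"end taper",proj(c,tip+[0,0,.012]))
g=c["frame"][225:260,370:405,::-1]
cv2.imwrite("pics/g3.png",cv2.convertScaleAbs(cv2.resize(g,(595,595),interpolation=cv2.INTER_CUBIC),alpha=1.5))
E
```

```text
7.05 [ 0.5409 -0.1692  0.2915] [-0.1681  0.5234 -1.0641] 0.025408856046122728 50.2931946516037 q [-0.4448  0.2889  0.1587  1.4403  0.0001 -0.2348] yaw_y 77.96687227145941
[[-0.978   0.2085  0.0003]
 [ 0.2085  0.978  -0.0001]
 [-0.0003 -0.     -1.    ]]
tool mm [-0.0026  1.2454  1.4871]
tip exp (np.float64(386.84766694814783), np.float64(243.92662699373088)) end taper (np.float64(387.60960743524873), np.float64(239.2095492243509))
```

View pics/g3.png

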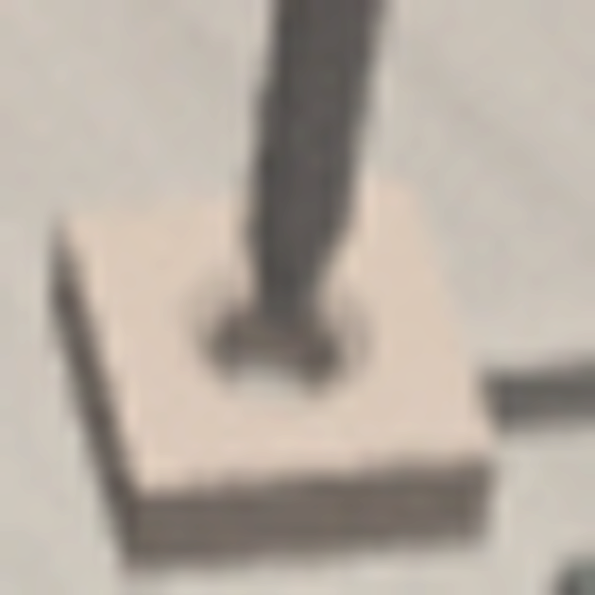

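The tip at (287,308) in the crop stands centred over the mouth, whose centre is at about (280,342). I'll descend in steps and watch the force.

jog_arm:
  commands:
    - {"hand":255,"travel":[0,0,4],"rot":[0,0,0]}
    - {"hand":255,"travel":[0,0,8],"rot":[0,0,0]}
    - {"hand":255,"travel":[0,0,12],"rot":[0,0,0]}
    - {"hand":255,"travel":[0,0,15],"rot":[0,0,0]}
    - {"hand":255,"travel":[0,0,15],"rot":[0,0,0]}

```text
t: 7.72
tcp_pos: [0.5407, -0.1691, 0.2759]
ee_rot: [-0.329, -3.124, -0.001]
force: [-0.1, 0.7, -1.2]
grip_width: 0.0257
grasp_force: 50.3
```

jog_arm:
  commands:
    - {"hand":255,"travel":[0,0,4],"rot":[0,0,0]}
    - {"hand":255,"travel":[0,0,8],"rot":[0,0,0]}
    - {"hand":255,"travel":[0,0,8],"rot":[0,0,0]}

```text
t: 8.1
tcp_pos: [0.5407, -0.1691, 0.2678]
ee_rot: [-0.329, -3.124, -0.001]
force: [-0.2, 0.2, -1.1]
grip_width: 0.0257
grasp_force: 50.3
```

jog_arm:
  commands:
    - {"hand":255,"travel":[0,0,6],"rot":[0,0,0]}
    - {"hand":255,"travel":[0,0,12],"rot":[0,0,0]}
    - {"hand":255,"travel":[0,0,18],"rot":[0,0,0]}
    - {"hand":255,"travel":[0,0,24],"rot":[0,0,0]}
    - {"hand":255,"travel":[0,0,26],"rot":[0,0,0]}
    - {"hand":255,"travel":[0,0,26],"rot":[0,0,0]}

```text
t: 8.85
tcp_pos: [0.5408, -0.1692, 0.2421]
ee_rot: [-0.329, -3.124, -0.0]
force: [-0.3, -0.4, -1.4]
grip_width: 0.0257
grasp_force: 50.3
```

```bash
python3 where.py .5412 -.168 .175;python3 - <<'E'
from h import *
c=vision.camera("side"); o=status.get_obs()["tcp_pos"]; tip=o-[0,0,.1515]
print("tip exp",proj(c,tip),"end taper",proj(c,tip+[0,0,.012]))
g=c["frame"][235:280,365:405,::-1]
cv2.imwrite("pics/g4.png",cv2.convertScaleAbs(cv2.resize(g,(520,585),interpolation=cv2.INTER_CUBIC),alpha=1.5))
E
```

```text
8.85 [ 0.5408 -0.1692  0.2421] [-0.3357 -0.3907 -1.4481] 0.025655993696315427 50.293570160865784 q [-0.4448  0.2944  0.0465  1.3232  0.     -0.2348] yaw_y 77.96570713074763
[[-0.978   0.2085 -0.0003]
 [ 0.2085  0.978   0.0002]
 [ 0.0003  0.0001 -1.    ]]
tool mm [-0.1925  1.2087 67.1041]
tip exp (np.float64(383.8307914704039), np.float64(262.1288928455379)) end taper (np.float64(384.51959199750627), np.float64(257.85896173023093))
```

View pics/g4.png

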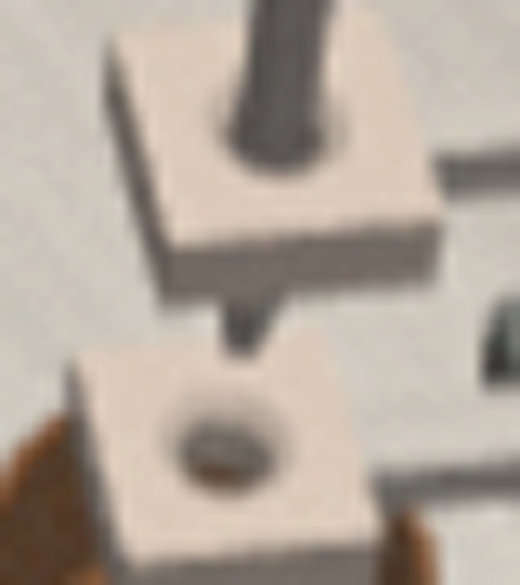

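The probe is through the upper guide with its tip at (243,350) in the crop, in line with the lower bore at (226,450), and no contact force. I'll continue.

jog_arm:
  commands:
    - {"hand":255,"travel":[0,0,5],"rot":[0,0,0]}
    - {"hand":255,"travel":[0,0,10],"rot":[0,0,0]}
    - {"hand":255,"travel":[0,0,15],"rot":[0,0,0]}
    - {"hand":255,"travel":[0,0,20],"rot":[0,0,0]}
    - {"hand":255,"travel":[0,0,20],"rot":[0,0,0]}

```text
t: 9.52
tcp_pos: [0.5405, -0.169, 0.2217]
ee_rot: [-0.329, -3.123, -0.001]
force: [-0.2, 0.0, -0.5]
grip_width: 0.0254
grasp_force: 50.3
```

jog_arm:
  commands:
    - {"hand":255,"travel":[0,0,5],"rot":[0,0,0]}
    - {"hand":255,"travel":[0,0,10],"rot":[0,0,0]}
    - {"hand":255,"travel":[0,0,15],"rot":[0,0,0]}
    - {"hand":255,"travel":[0,0,15],"rot":[0,0,0]}

```text
t: 10.02
tcp_pos: [0.5405, -0.169, 0.2066]
ee_rot: [-0.329, -3.123, -0.001]
force: [-0.5, -0.5, -1.1]
grip_width: 0.0255
grasp_force: 50.3
```

Free so far, with the tip at about 0.055. 30.5 mm more puts it at half depth.

jog_arm:
  commands:
    - {"hand":255,"travel":[0,0,6],"rot":[0,0,0]}
    - {"hand":255,"travel":[0,0,12],"rot":[0,0,0]}
    - {"hand":255,"travel":[0,0,18],"rot":[0,0,0]}
    - {"hand":255,"travel":[0,0,24],"rot":[0,0,0]}
    - {"hand":255,"travel":[0,0,30.5],"rot":[0,0,0]}
    - {"hand":255,"travel":[0,0,30.5],"rot":[0,0,0]}
    - {"hand":255,"travel":[0,0,30.5],"rot":[0,0,0]}
    - {"hand":255,"travel":[0,0,30.5],"rot":[0,0,0]}

```text
t: 11.02
tcp_pos: [0.541, -0.1692, 0.1771]
ee_rot: [0.329, 3.124, -0.0]
force: [-0.2, 0.8, -2.6]
grip_width: 0.0254
grasp_force: 50.1
```

```bash
python3 where.py .5412 -.168 .176; python3 pic.py g5 350 190 355 110
```

```text
11.025 [ 0.541  -0.1692  0.1771] [-0.2143  0.7797 -2.5525] 0.02538040095984539 50.101765394210815 q [-0.4448  0.3179 -0.0814  1.1711  0.0001 -0.2348] yaw_y 77.96945979236814
[[-0.978   0.2084  0.0004]
 [ 0.2084  0.978  -0.0001]
 [-0.0004 -0.     -1.    ]]
tool mm [0.0342 1.224  1.0568]
```

View pics/g5.png

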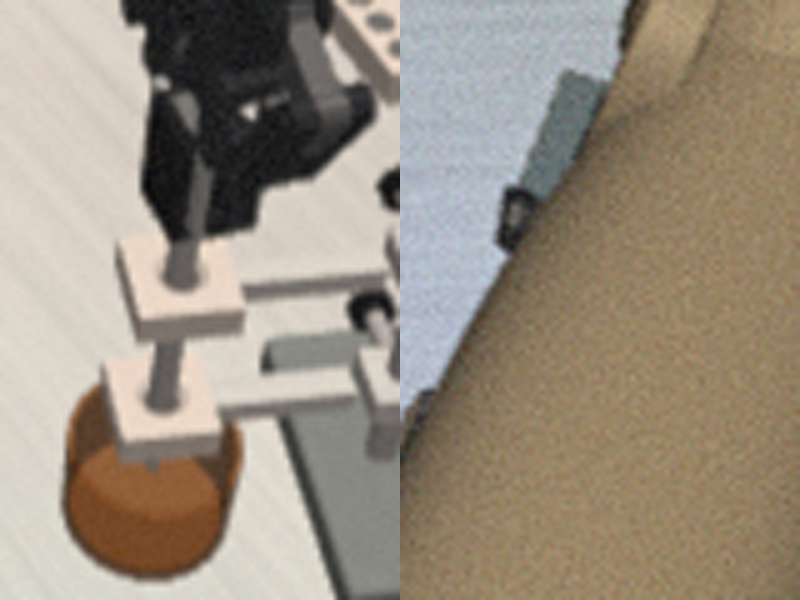

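The probe passes both guides and its tip shows in the jar at crop (153,465). I'll settle and check.

jog_arm:
  commands:
    - {"hand":255,"travel":[0,0,0.5],"rot":[0,0,0]}
    - {"hand":255,"travel":[0,0,0.5],"rot":[0,0,0]}
    - {"hand":255,"travel":[0,0,0.5],"rot":[0,0,0]}
    - {"hand":255,"travel":[0,0,0.5],"rot":[0,0,0]}

```text
t: 11.62
tcp_pos: [0.5409, -0.1691, 0.1763]
ee_rot: [0.329, 3.124, 0.0]
force: [0.6, -0.7, -0.7]
grip_width: 0.0255
grasp_force: 50.1
```

```bash
python3 where.py
python3 - <<'E'
from h import *
c=vision.camera("side"); o=status.get_obs()["tcp_pos"]
print(proj(c,o-[0,0,.1515]),"seen 380.6 283.3", "qd",status.get_obs()["qd"])
E
```

```text
11.625 [ 0.5409 -0.1691  0.1763] [ 0.6112 -0.6743 -0.7277] 0.025491603516796416 50.101266503334045 q [-0.4448  0.3184 -0.0826  1.1698  0.0001 -0.2348] yaw_y 77.96758567827804
[[-0.978   0.2085  0.0001]
 [ 0.2085  0.978   0.0001]
 [-0.      0.0001 -1.    ]]
(np.float64(380.2873353722786), np.float64(283.95006595870086)) seen 380.6 283.3 qd [ 0.00089287  0.00105048 -0.00035209  0.00174531 -0.00199407  0.00153136]
```

The tip is where expected, at about z = 0.025. Nothing presses on it and it is still.

```bash
python3 -c "
from plant import bot
print(bot.sign_off())"
```

```text
the job is handed in; nothing more can be done
None
```

The job is handed in: the long probe is threaded through both guides and held upright and still, its tip at about z = 25 mm (half the jar's depth), with no contact felt on the way down.

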